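Hook the plate carrier home

ROBOT

A 6-joint arm with a two-finger parallel gripper is mounted at the origin on the work surface. World frame = base frame: x ahead of the robot, y to its left, z up, the work surface at z = 0. Lengths are in mm, angles in rad, forces in N, time in s.
With the tool pointing down it reaches from about 250 to 850 mm from the base axis. Payload 12.5 kg.
Tool frame: the origin (TCP) lies midway between the tips of the shut fingers; the grasp point (between the pads) lies 19 mm behind it (tcp_to_grasp is the distance from the TCP to the grasp point, in mm); z points along the fingers, y is the line along which they close (so a half turn about z gives the same grasp; the last joint's range is limited). The gripper opens to 93 mm and grips with 3 to 60 N. Pads are 15 mm wide; open, the fingers measure 128 mm over their backs; the gripper's body (75 mm by 188 mm) begins 65 mm behind the grasp point.
Start: joints at [1.071, 0.351, 1.652, -0, 1.139, -0.085], TCP at [221.622, 503.357, 218.633] pointing down, gripper open.
Joint ranges: [-2.75, 2.75], [-0.79, 2.1], [0.01, 2.65], [-1.57, 4.71], [0.07, 3.14], [-2.87, 2.87]. Speed limits (rad/s): [2.22, 2.22, 2.79, 3.14, 3.14, 3.14].

INTERFACE

Orientations are given as a unit quaternion [w, x, y, z].
In Python, from plant import read_state, read_camera, calibration, close_job, tcp_to_grasp gives the robot as it stands.
- The arm moves only by the tool send_rows, never from a script. Its argument "plan" is a list of rows, each an object with "gripper": the finger opening in mm, from 0 to 93; "offset": the shift along the world's x, y, z in units of 30 mm (1.0 is 30 mm), a list of three; "angular": the turn, a rotation vector about the world's x, y, z in units of 10 degrees (1.0 is 10 degrees), a list of three. In form: [{"gripper": gripper, "offset": [tx, ty, tz], "angular": [ax, ay, az]}, ...]. A call has exactly 10 rows; each row shifts and turns the commanded pose from where the row before left it; what a row does not reach is not made up. A row lasts 1/8 s, in which the tool goes at most 62.5 mm and 10.7 degrees, less where a joint would pass 70% of its speed; a pose out of reach is approached as far as the arm can. A call is refused whole if a number of a shift passes 1 or a number of a turn 1, either way. A call with a gripper value outside its range is refused whole. The fingers move at their own pace and stop on an object; the grip force is fixed at half the most. Time passes only in rows, so rows that do not move let the fingers close, or fill a call up. It gives the time, the measured TCP pose, the force, the opening and the grip force at its end, in the units of the state.
- read_state(): the state, without advancing time (a new reading comes with each control period).
- read_camera(name): name is "scene" or "side" or "wrist"; returns the picture (384x512x3 uint8, blue, green, red); there is no depth.
- calibration(name): a dict with "fov_y" (degrees; the focal length in pixels is half the picture's height over the tangent of half this angle, whatever the lens; pixels are square), "cx", "cy" (the principal point, pixels), "T" (4x4, takes a point from camera to world coordinates). Camera axes: x right, y down, z forward; pixel columns grow to the right and rows downward; lengths in mm; the calibration is good to about 2 mm. A picture is of the moment at which its call begins: read the wrist's pose just before it. calibration takes no time and is no camera call; for the wrist camera it gives the pose at the moment of the call.
- close_job(): hands the job in; it is judged then, once.
The state is a dict: "clock": time; "q": joint angles; "joint_velocities": joint speeds; "effort": joint torques, N m; "position": TCP position; "orientation": TCP orientation; "ft_force": force on the tool from outside, world axes, zero at the start; "ft_torque": the same for the moment, N m; "finger_gap": opening from 0.0 (shut) to 1.0 (fully open); "gripper_force": force on a finger pad.
Only numpy, scipy, OpenCV 4.12 (cv2) and the standard library are available. Lean on these libraries where they do the work, as an engineer would, in place of code of your own. Each camera call takes 0.05 s, during which the arm holds its last target. There are 200 camera calls.

TASK

The plate carrier stands too far out along its transfer rail. Take the blue-handled pull hook from its rest, hook it behind the carrier's red bail and draw the carrier gently home along the rail until the brass catch springs up behind it, then seat it with a firm pull against the end stop, over 10 N but never over 24 N; finally unhook and lay the hook back in its rest. The cultures are infectious: touch the carrier only with the hook, do not jerk or ram it, and leave the other things on the bench alone.

Things in the scene. Friction and masses are not known exactly. Their poses are not given: they have to be found in the camera images.
- hook: Pull hook, 0.12 kg. Origin: middle of the underside of its blue handle bar, 110 long (x), 14 wide (y), 20 high (z). A 6 mm steel rod runs on from the +x end, its centre line 10 mm above the underside, to x = 105 mm, then bends down as a 6 mm leg. Grip the handle at its middle from above. It starts in its rest, rod away from the robot.
- hook_tip (a point): Lower end of the hook's leg: x = 102, y = 0, z = -22 mm in the hook's frame (32 mm under the rod's centre line); its round end reaches 3 mm lower.
- rest: Fixed grey hook rest: base 115 x 60 x 8 mm; two saddles at x = +-42 mm, 8 mm thick, 45 mm high, each with prongs up to 59 mm that leave a 22 mm slot for the handle. Origin: centre of the underside, on the bench. The hook lies along the rest's x, its origin 45 mm above the rest's, rod to +x, leg hanging down.
- carrier: Plate carrier, about 0.7 kg: steel tray 100 x 98 mm with 40 mm walls, wire rim 80 mm high, four culture plates inside, on runners 120 mm wide held under the rail's lips. Origin: centre of the underside; x along the rail, away from the stop; front at x = -50 mm. Home: origin at x = 38 to 50 mm in the rail's frame, as the dock is set. Sliding takes 2 to 6 N of pull.
- bail (a point): Middle of the carrier's red bail: a 6 mm round bar along y, 64 mm long, 50 mm above the carrier's underside and 30 mm in front of its front wall (x = -80 mm in the carrier's frame), held by an arm at each end. The hook's leg goes down into the 26 mm gap between bar and wall.
- rail: Fixed transfer rail: grey bed 12 mm high, aluminium C-shaped side guides 26 mm high, 137 mm wide over all, from x = -38 to 280 mm. Origin: on the bench on the rail's middle line; x runs along the rail, roughly away from the robot. Its dock (a rigid dark end stop bar 28 mm high and a catch, on one strip) is clamped by hand with the stop's face anywhere from x = -12 to 0: find it by feel.
- catch (a joint): Angle of the dock's brass spring catch: 0 up, 0.05 to 0.1 pressed down under the crossbar of the carrier's rear edge (x = 38 to 50 mm), which rides over it in the last 18 mm before home, adding roughly 1 to 5 N to the pull. It springs up behind the rear edge 2 mm before the carrier meets the rigid stop; at the stop the pull climbs steeply, about 4 N per mm.
- dish_stack: Bystander: stack of four loose-standing culture plates, 90 mm across, 62 mm high; origin centre of the underside.
- specimen_jar: Bystander: white jar with orange cap, 60 mm across, 75 mm high; origin centre of the underside.
- tube_rack: Bystander: white rack of purple-capped tubes, 115 x 55 mm, 78 mm high; origin centre of the underside.
There are look-alikes about, which are no part of the job. What is meant by the hook is not turquoise, and is the larger of those in its own colour.

How it is judged:
By the outcome, as a careful person would: the job done as asked, in the order asked, and still so for the second after the job is handed in, with the robot touching nothing.
It also fails if it takes over 72 s, if anything falls off the work surface, if the arm or the gripper's body presses on something with over 40 N, if the wrist force passes 120 N, or if a joint passes its speed limit or range.

## Working session

There is one attempt and no reset: what is moved stays moved. The work goes in short steps, Python scripts to look and compute and a tool call to move; the robot and the scene stay as the last step left them, time stands still between calls to the robot, and variables do not carry over. Pictures are saved under pics/ and viewed, at most 10 in all, crops included, and the job is handed in when it is done.

Besides the shell and the picture viewer there is one more tool, called after "Request:" as name(argument=value, ...) on one line, values as JSON. send_rows: Moves the arm, as the interface text tells. Its arguments: {"type":"object","properties":{"plan":{"type":"array","items":{"type":"object","properties":{"gripper":{"type":"number"},"offset":{"type":"array","items":{"type":"number"}},"angular":{"type":"array","items":{"type":"number"}}}}}},"required":["plan"]}

```bash
ls; mkdir -p pics; cat > h.py <<'E'
import numpy as np,cv2
from plant import *
def snap(n,f):
    c=calibration(n); im=read_camera(n); cv2.imwrite(f'pics/{f}.png',im); np.savez(f'pics/{f}.npz',T=np.array(c['T']),k=[c['fov_y'],c['cx'],c['cy']]); return im
def ray(f,u,v):
    d=np.load(f'pics/{f}.npz');T=d['T'];fo,cx,cy=d['k'];F=192/np.tan(np.radians(fo)/2)
    r=T[:3,:3]@np.array([(u-cx)/F,(v-cy)/F,1]);return T[:3,3],r/np.linalg.norm(r)
def atz(f,u,v,z):
    o,r=ray(f,u,v);return o+r*(z-o[2])/r[2]
def tri(*obs):
    A=np.zeros((3,3));b=np.zeros(3)
    for f,u,v in obs:
        o,r=ray(f,u,v);P=np.eye(3)-np.outer(r,r);A+=P;b+=P@o
    x=np.linalg.solve(A,b)
    res=[float(np.linalg.norm(np.cross(x-ray(*o)[0],ray(*o)[1]))) for o in obs]
    return x.round(1),np.round(res,1)
def proj(f,p):
    d=np.load(f'pics/{f}.npz');T=d['T'];fo,cx,cy=d['k'];F=192/np.tan(np.radians(fo)/2)
    q=T[:3,:3].T@(np.array(p)-T[:3,3]);return (q[:2]/q[2]*F+[cx,cy]).round(1)
E
python3 - <<'E'
from h import *
a=snap('scene','s0');b=snap('side','d0');w=snap('wrist','w0')
for n in ('scene','side','wrist'):
    c=calibration(n);print(n,c['fov_y'],c['cx'],c['cy'],np.round(c['T'],3).tolist(), [k for k in c])
cv2.imwrite('pics/sd.png',cv2.resize(a,(800,600),interpolation=cv2.INTER_CUBIC))
cv2.imwrite('pics/dd.png',cv2.resize(b,(800,600),interpolation=cv2.INTER_CUBIC))
s=read_state();print(s)
E
```

```text
pics
scene 53.67224967011642 258.45970117482346 180.2205380131281 [[0.469, 0.576, -0.669, 1118.954], [0.883, -0.316, 0.347, -317.501], [-0.011, -0.754, -0.657, 674.989], [0.0, 0.0, 0.0, 1.0]] ['fov_y', 'cx', 'cy', 'T']
side 52.388898845933 261.08322272446765 194.22555721645986 [[-0.863, -0.375, 0.34, 264.215], [-0.506, 0.637, -0.581, 486.517], [0.002, -0.673, -0.739, 704.937], [0.0, 0.0, 0.0, 1.0]] ['fov_y', 'cx', 'cy', 'T']
wrist 67.13740216319403 254.4135143286325 191.5015976458357 [[0.403, 0.881, 0.247, 151.813], [0.915, -0.388, -0.108, 534.226], [0.0, 0.27, -0.963, 385.31], [0.0, 0.0, 0.0, 1.0]] ['fov_y', 'cx', 'cy', 'T']
{'clock': 0.15, 'q': array([ 1.07139802e+00,  3.51082247e-01,  1.65225100e+00,  3.58332137e-05,
        1.13908811e+00, -8.46021737e-02]), 'joint_velocities': array([ 3.39138247e-05, -8.60183610e-04, -2.33619076e-03,  3.17656993e-04,
       -1.91079505e-04,  7.54636641e-04]), 'effort': array([ 3.74116589e-04, -4.97472954e+01, -2.85341620e+01,  6.98850187e-02,
        2.47110205e-02, -1.00304833e-04]), 'position': array([221.50144314, 503.15305792, 218.2515668 ]), 'orientation': array([-1.34858454e-04,  2.05921749e-01,  9.78568373e-01, -3.92124367e-04]), 'ft_force': array([-0.59037351, -0.3778534 ,  0.76095461]), 'ft_torque': array([0.01474648, 0.02814953, 0.02713031]), 'gripper_force': 0.0, 'finger_gap': 1.000108076473588}
```

View pics/sd.png

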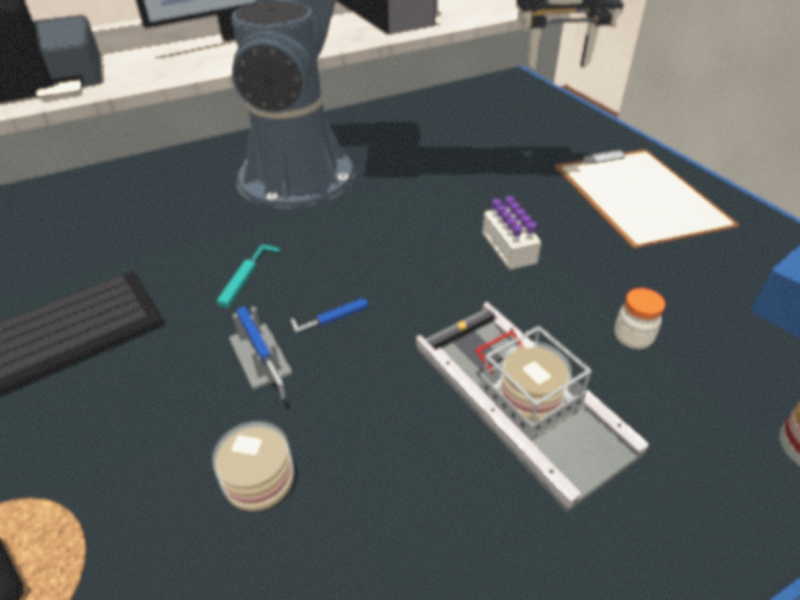

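View pics/dd.png

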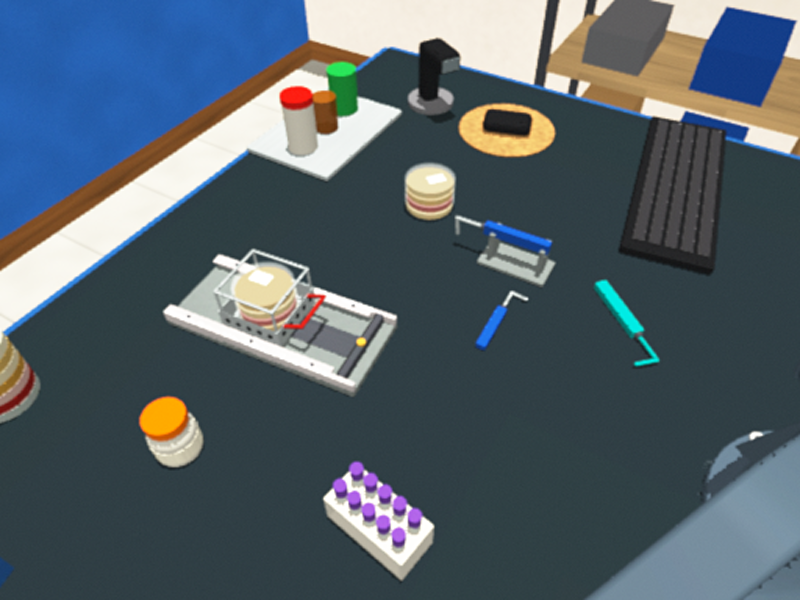

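The hook is the blue one in the rest, at about (255,335) in scene and (517,235) in side. The rail and the red bail are at (500,350) and (310,310). I'll enlarge both views.

```bash
python3 - <<'E'
import cv2,numpy as np
a=cv2.imread('pics/s0.png');b=cv2.imread('pics/d0.png')
# crops 160x120 -> x5
def cr(im,x,y,w,h,f):
    cv2.imwrite(f'pics/{f}.png',cv2.resize(im[y:y+h,x:x+w],(800,600),interpolation=cv2.INTER_CUBIC))
A=np.hstack([cv2.resize(a[190:265,135:200],(400,461),interpolation=cv2.INTER_CUBIC),cv2.resize(b[130:190,280:365],(400,282),interpolation=cv2.INTER_CUBIC)]) if 0 else None
def pan(im,x,y,w,h,s): return cv2.resize(im[y:y+h,x:x+w],(w*s,h*s),interpolation=cv2.INTER_CUBIC)
cv2.imwrite('pics/hook.png',np.hstack([pan(a,135,185,65,80,6),pan(b,285,125,68,80,6)]))
cv2.imwrite('pics/rail.png',np.vstack([pan(a,260,185,160,140,4)[:, :],])); 
cv2.imwrite('pics/rail2.png',pan(b,100,150,160,110,5))
E
```

```text
(no output)
```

View pics/hook.png

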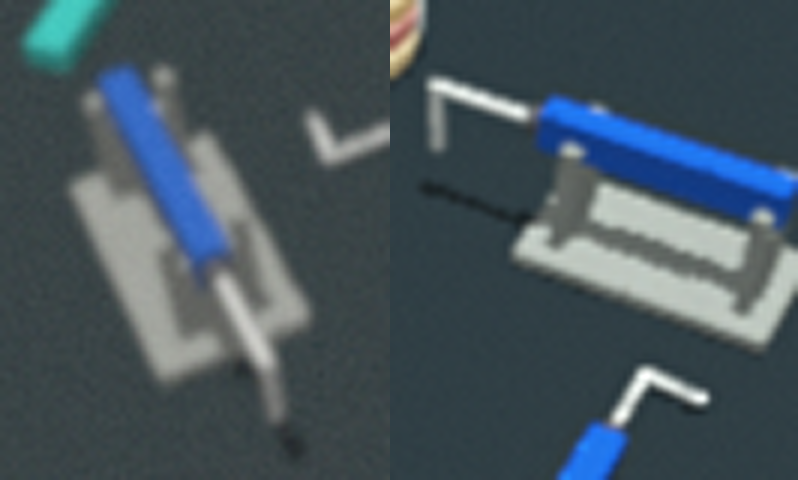

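View pics/rail.png

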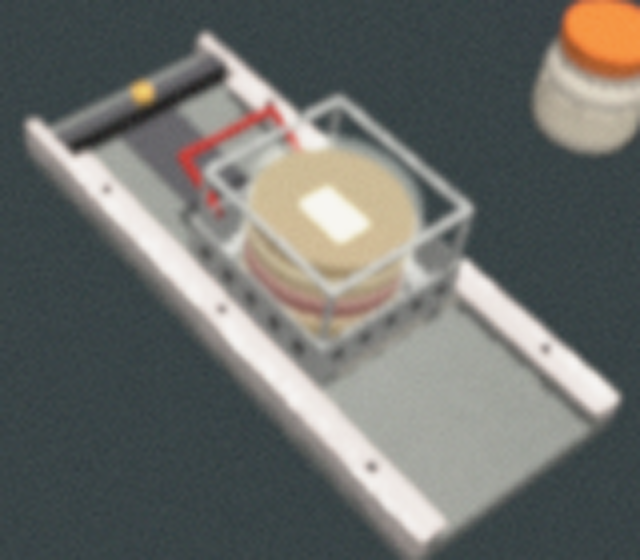

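View pics/rail2.png

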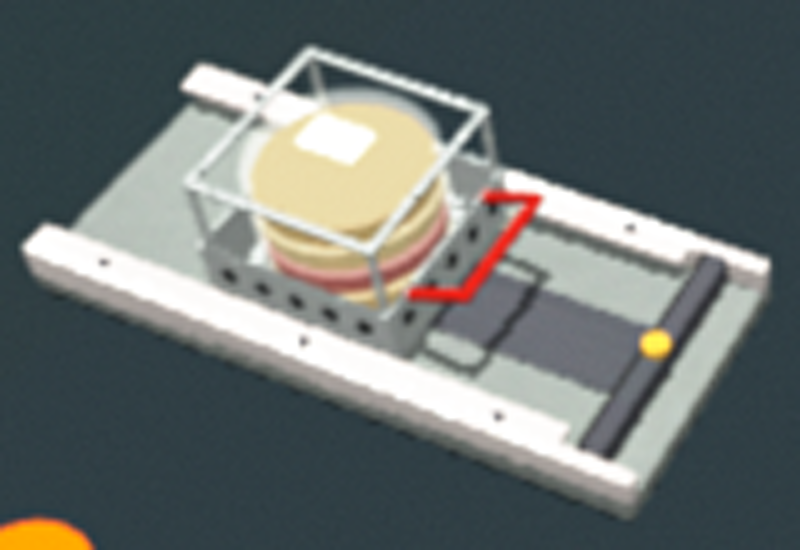

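```bash
python3 - <<'E'
from h import *
S=lambda x,y,s,ox,oy:(ox+(x+.5)/s-.5,oy+(y+.5)/s-.5)
hs=lambda x,y:('s0',*S(x,y,6,135,185)); hd=lambda x,y:('d0',*S(x-390,y,6,285,125))
rs=lambda x,y:('s0',*S(x,y,4,260,185)); rd=lambda x,y:('d0',*S(x,y,5,100,150))
P=dict(rodexit=(hs(213,270),hd(533,116)),bend=(hs(268,358),hd(433,82)),tip=(hs(277,422),hd(438,150)),
hfront=(hs(212,250),hd(547,107)),hrear=(hs(117,72),('d0',551/1.5625,239/1.5625)),
restFL=(hs(310,318),hd(515,255)),restFR=(hs(160,382),None),
bailA=(rs(183,157),rd(540,197)),bailB=(rs(273,110),rd(467,296)),
railA0=(rs(32,122),rd(770,265)),railB0=(rs(205,35),rd(637,482)),railA1=(rs(420,548),rd(200,68)),railB1=(rs(618,400),rd(30,240)),catch=(rs(143,90),rd(655,342)))
for k,v in P.items():
    if v[1]: print(k,*tri(*v))
T=[(rs(90,150),rd(0,0))]
# check: base of robot foot ; jar etc at z
print('jar cap s',atz('s0',645*.64,303*.64,75),'d',atz('d0',165*.64,417*.64,75))
print('dish s',atz('s0',253*.64,448*.64,62),'d',atz('d0',431*.64,180*.64,62))
print('rack s',atz('s0',515*.64,217*.64,78),'d',atz('d0',380*.64,505*.64,78))
E
```

```text
rodexit [ 544.3 -233.9   58.3] [1.9 1.9]
bend [ 591.4 -230.6   58.6] [0.7 0.7]
tip [ 587.6 -232.3   20.1] [0.3 0.3]
hfront [ 539.5 -233.1   64.9] [0.4 0.4]
hrear [ 433.7 -239.1   70. ] [3. 3.]
restFL [ 534.5 -203.     5.8] [0. 0.]
bailA [671.1  28.3  62.1] [0.4 0.4]
bailB [664.7  91.9  61.5] [0.1 0.1]
railA0 [578.1 -14.9  26.2] [0.9 0.9]
railB0 [564.1 116.5  25.7] [1. 1.]
railA1 [896.3  14.1  23.1] [1.9 1.9]
railB1 [881.9 146.6  27.3] [0.1 0.1]
catch [594.2  53.3  33.5] [0.7 0.7]
jar cap s [720.47229685 287.84420218  75.        ] d [710.69274604 296.52343187  75.        ]
dish s [ 675.05373113 -293.4192191    62.        ] d [ 672.47026647 -291.05832001   62.        ]
rack s [452.71182262 248.66829526  78.        ] d [430.50967485 260.0727536   78.        ]
```

The triangulated heights agree with the text: bail 62, rod about 58, rail top 26. The rail's yaw is about 0.094 rad and the hook's about 0.05 rad. Next I move above the hook.

Request:
send_rows(plan=[{"gripper": 93,"offset": [0.35,-0.985,0],"angular": [0,0,0.106]},{"gripper": 93,"offset": [0.35,-0.985,0],"angular": [0,0,0.106]},{"gripper": 93,"offset": [0.35,-0.985,0],"angular": [0,0,0.106]},{"gripper": 93,"offset": [0.35,-0.985,0],"angular": [0,0,0.106]},{"gripper": 93,"offset": [0.35,-0.985,0],"angular": [0,0,0.106]},{"gripper": 93,"offset": [0.35,-0.985,0],"angular": [0,0,0.106]},{"gripper": 93,"offset": [0.35,-0.985,0],"angular": [0,0,0.106]},{"gripper": 93,"offset": [0.35,-0.985,0],"angular": [0,0,0.106]},{"gripper": 93,"offset": [0.35,-0.985,0],"angular": [0,0,0.106]},{"gripper": 93,"offset": [0.35,-0.985,0],"angular": [0,0,0.106]}])

```text
clock: 1.4
position: [326.8, 206.9, 218.6]
orientation: [-0.0, 0.114, 0.993, -0.0]
ft_force: [0.8, 0.8, -0.2]
finger_gap: 1.002
gripper_force: 0.0
```

Request:
send_rows(plan=[{"gripper": 93,"offset": [0.35,-0.985,0],"angular": [0,0,0.106]},{"gripper": 93,"offset": [0.35,-0.985,0],"angular": [0,0,0.106]},{"gripper": 93,"offset": [0.35,-0.985,0],"angular": [0,0,0.106]},{"gripper": 93,"offset": [0.35,-0.985,0],"angular": [0,0,0.106]},{"gripper": 93,"offset": [0.35,-0.985,0],"angular": [0,0,0.106]},{"gripper": 93,"offset": [0.35,-0.985,0],"angular": [0,0,0.106]},{"gripper": 93,"offset": [0.35,-0.985,0],"angular": [0,0,0.106]},{"gripper": 93,"offset": [0.35,-0.985,0],"angular": [0,0,0.106]},{"gripper": 93,"offset": [0.35,-0.985,0],"angular": [0,0,0.106]},{"gripper": 93,"offset": [0.35,-0.985,0],"angular": [0,0,0.106]}])

```text
clock: 2.65
position: [431.8, -88.7, 218.5]
orientation: [-0.0, 0.022, 1.0, 0.0]
ft_force: [1.0, 0.0, 0.8]
finger_gap: 1.0
gripper_force: 0.0
```

Request:
send_rows(plan=[{"gripper": 93,"offset": [0.35,-0.985,0],"angular": [0,0,0.106]},{"gripper": 93,"offset": [0.35,-0.985,0],"angular": [0,0,0.106]},{"gripper": 93,"offset": [0.35,-0.985,0],"angular": [0,0,0.106]},{"gripper": 93,"offset": [0.35,-0.985,0],"angular": [0,0,0.106]},{"gripper": 93,"offset": [0.35,-0.985,0],"angular": [0,0,0.106]},{"gripper": 60,"offset": [0,0,0],"angular": [0,0,0]},{"gripper": 60,"offset": [0,0,0],"angular": [0,0,0]},{"gripper": 60,"offset": [0,0,0],"angular": [0,0,0]},{"gripper": 60,"offset": [0,0,0],"angular": [0,0,0]},{"gripper": 60,"offset": [0,0,0],"angular": [0,0,0]}])

```text
clock: 3.9
position: [484.1, -235.1, 218.8]
orientation: [0.0, -0.024, 1.0, -0.0]
ft_force: [-0.7, 0.1, -0.4]
finger_gap: 0.644
gripper_force: 0.0
```

```bash
python3 - <<'E'
from h import *
s=read_state();print(s['clock'],s['position'],s['orientation'],s['ft_force'],s['q'])
w=snap('wrist','w1');cv2.imwrite('pics/w1b.png',cv2.resize(w,(800,600),interpolation=cv2.INTER_CUBIC))
E
```

```text
3.9 [ 484.11592678 -235.09671488  218.76377696] [ 7.45625116e-05 -2.40080086e-02  9.99711763e-01 -3.37243507e-05] [-0.66047894  0.1348773  -0.40066775] [-5.38599818e-01  3.29102656e-01  1.68229436e+00  2.48667187e-05
  1.13003352e+00 -2.15742738e+00]
```

View pics/w1b.png

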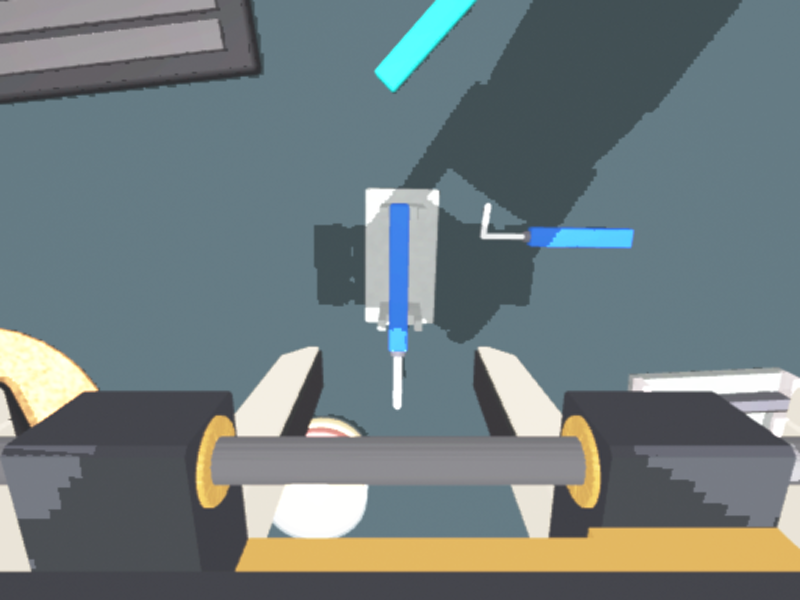

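The hook lies along the picture's vertical axis: rear end at (399,205), front end at (398,350), rod end at (397,407). The rest's base corners are (366,188), (439,189), (435,321) and (366,322).

```bash
python3 - <<'E'
from h import *
k=.64
W=lambda u,v:('w1',u*k,v*k)
print('rear',atz(*W(399,205),65),'front',atz(*W(398,350),65),'bend',atz(*W(397,407),58))
for p in [(366,188),(439,189),(435,321),(366,322)]: print('base',atz(*W(*p),8).round(1))
S=lambda x,y,s,ox,oy:(ox+(x+.5)/s-.5,oy+(y+.5)/s-.5)
print('tri front',tri(W(398,350),('s0',*S(212,250,6,135,185)),('d0',*S(547-390,107,6,285,125))))
print('tri rear',tri(W(399,205),('s0',*S(117,72,6,135,185)),('d0',551*k,241*k)))
print('tri bend',tri(W(397,407),('s0',*S(268,358,6,135,185)),('d0',*S(433-390,82,6,285,125))))
E
```

```text
rear [ 429.97743768 -235.50338886   65.        ] front [ 538.18409868 -230.95789972   65.        ] bend [ 590.36102944 -229.22314779   58.        ]
base [ 421.6 -262.5    8. ]
base [ 419.6 -203.2    8. ]
base [ 532.4 -198.5    8. ]
base [ 536.2 -259.1    8. ]
tri front (array([ 538.9, -232.2,   64.8]), array([1.4, 1.1, 0.7]))
tri rear (array([ 431.1, -237.1,   67.8]), array([2.1, 2.5, 2.6]))
tri bend (array([ 590.9, -230. ,   58.3]), array([1. , 1. , 0.8]))
```

Request:
send_rows(plan=[{"gripper": 60,"offset": [0,0.033,-0.85],"angular": [0,0,0]},{"gripper": 60,"offset": [0,0,-0.9],"angular": [0,0,0]},{"gripper": 60,"offset": [0,0,-0.9],"angular": [0,0,0]},{"gripper": 60,"offset": [0,0,-0.9],"angular": [0,0,0]},{"gripper": 60,"offset": [0,0,-0.8],"angular": [0,0,0]},{"gripper": 60,"offset": [0,0,-0.7],"angular": [0,0,0]},{"gripper": 60,"offset": [0,0,-0.6],"angular": [0,0,0]},{"gripper": 60,"offset": [0,0,-0.5],"angular": [0,0,0]},{"gripper": 60,"offset": [0,0,0],"angular": [0,0,0]},{"gripper": 60,"offset": [0,0,0],"angular": [0,0,0]}])

```text
clock: 5.2
position: [484.5, -234.6, 34.6]
orientation: [0.0, -0.024, 1.0, -0.0]
ft_force: [1.0, 0.2, 0.7]
finger_gap: 0.644
gripper_force: 0.0
```

Request:
send_rows(plan=[{"gripper": 30,"offset": [0,0,0],"angular": [0,0,0]},{"gripper": 20,"offset": [0,0,0],"angular": [0,0,0]},{"gripper": 5,"offset": [0,0,0],"angular": [0,0,0]},{"gripper": 5,"offset": [0,0,0],"angular": [0,0,0]},{"gripper": 5,"offset": [0,0,0],"angular": [0,0,0]},{"gripper": 5,"offset": [0,0,0],"angular": [0,0,0]},{"gripper": 5,"offset": [0,0,0],"angular": [0,0,0]},{"gripper": 5,"offset": [0,0,0],"angular": [0,0,0]},{"gripper": 5,"offset": [0,0,0],"angular": [0,0,0]},{"gripper": 5,"offset": [0,0,0],"angular": [0,0,0]}])

```text
clock: 6.45
position: [484.1, -234.4, 34.2]
orientation: [0.0, -0.024, 1.0, -0.0]
ft_force: [-0.7, 0.5, 0.2]
finger_gap: 0.149
gripper_force: 30.0
```

Request:
send_rows(plan=[{"gripper": 5,"offset": [0,0,0.2],"angular": [0,0,0]},{"gripper": 5,"offset": [0,0,0.4],"angular": [0,0,0]},{"gripper": 5,"offset": [0,0,0.7],"angular": [0,0,0]},{"gripper": 5,"offset": [0,0,0.9],"angular": [0,0,0]},{"gripper": 5,"offset": [0,0,0.9],"angular": [0,0,0]},{"gripper": 5,"offset": [0,0,0.9],"angular": [0,0,0]},{"gripper": 5,"offset": [0,0,0.8],"angular": [0,0,0]},{"gripper": 5,"offset": [0,0,0.6],"angular": [0,0,0]},{"gripper": 5,"offset": [0.1,0.3,0],"angular": [0,0,0.02]},{"gripper": 5,"offset": [0.2,0.6,0],"angular": [0,0,0.02]}])

```text
clock: 7.7
position: [493.0, -206.5, 195.7]
orientation: [-0.0, -0.027, 1.0, 0.0]
ft_force: [-0.7, 0.2, -1.9]
finger_gap: 0.148
gripper_force: 30.0
```

Request:
send_rows(plan=[{"gripper": 5,"offset": [0.3,0.9,0],"angular": [0,0,0.03]},{"gripper": 5,"offset": [0.3,0.9,0],"angular": [0,0,0.03]},{"gripper": 5,"offset": [0.32,0.9,0],"angular": [0,0,0.03]},{"gripper": 5,"offset": [0.32,0.9,0],"angular": [0,0,0.03]},{"gripper": 5,"offset": [0.32,0.9,0],"angular": [0,0,0.03]},{"gripper": 5,"offset": [0.32,0.9,0],"angular": [0,0,0.03]},{"gripper": 5,"offset": [0.32,0.9,0],"angular": [0,0,0.02]},{"gripper": 5,"offset": [0.32,0.9,0],"angular": [0,0,0.02]},{"gripper": 5,"offset": [0.3,0.84,0],"angular": [0,0,0]},{"gripper": 5,"offset": [0.12,0.6,0],"angular": [0,0,0]}])

```text
clock: 8.95
position: [580.9, 53.9, 195.2]
orientation: [-0.001, -0.047, 0.999, 0.0]
ft_force: [0.3, -0.7, -1.4]
finger_gap: 0.153
gripper_force: 30.0
```

Request:
send_rows(plan=[{"gripper": 5,"offset": [0,0,-0.5],"angular": [0,0,0]},{"gripper": 5,"offset": [0,0,-0.8],"angular": [0,0,0]},{"gripper": 5,"offset": [0,0,-0.5],"angular": [0,0,0]},{"gripper": 5,"offset": [0,0,0],"angular": [0,0,0]},{"gripper": 5,"offset": [0,0,0],"angular": [0,0,0]},{"gripper": 5,"offset": [0,0,0],"angular": [0,0,0]},{"gripper": 5,"offset": [0,0,0],"angular": [0,0,0]},{"gripper": 5,"offset": [0,0,0],"angular": [0,0,0]},{"gripper": 5,"offset": [0,0,0],"angular": [0,0,0]},{"gripper": 5,"offset": [0,0,0],"angular": [0,0,0]}])

```text
clock: 10.2
position: [581.3, 51.8, 142.1]
orientation: [-0.0, -0.047, 0.999, 0.0]
ft_force: [-0.8, -0.6, -1.1]
finger_gap: 0.145
gripper_force: 30.0
```

```bash
python3 - <<'E'
from h import *
s=read_state();print(s['clock'],s['position'],s['orientation'],s['ft_force'])
a=snap('scene','s1');b=snap('side','d1')
def pan(im,x,y,w,h,s): return cv2.resize(im[y:y+h,x:x+w],(w*s,h*s),interpolation=cv2.INTER_CUBIC)
p=s['position'];u=np.array([.9956,.0939,0]);t=p+102*u+[0,0,10.8-22]
print('tip pred',t,proj('s1',t),proj('d1',t))
cv2.imwrite('pics/v1.png',np.hstack([pan(a,265,150,100,120,4),pan(b,155,100,100,120,4)]))
E
```

```text
10.2 [581.31661775  51.81819687 142.12801907] [-8.56109250e-06 -4.65225805e-02  9.98917239e-01  3.85945114e-06] [-0.7673643  -0.57999457 -1.13000025]
tip pred [682.86781775  61.39599687 130.92801907] [324.6 199.3] [190.6 174.3]
```

View pics/v1.png

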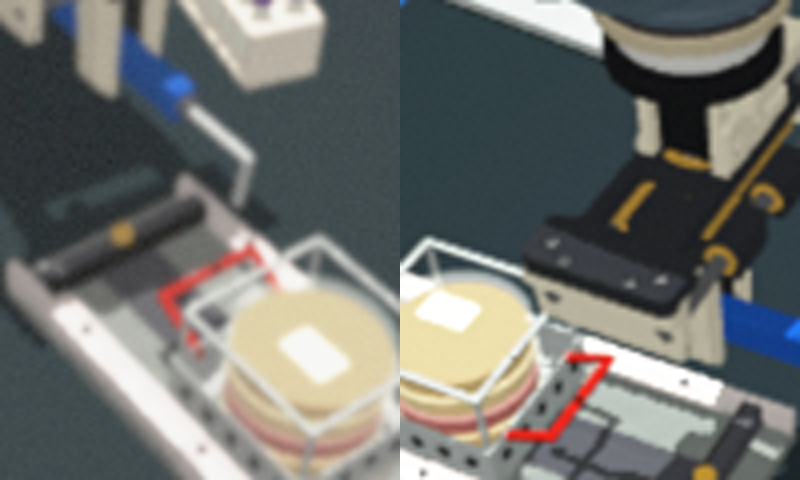

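The tip shows at about (240,205) in the scene crop, 1–2 px from the prediction, so I lower it into the gap.

Request:
send_rows(plan=[{"gripper": 5,"offset": [0,0,-0.3],"angular": [0,0,0]},{"gripper": 5,"offset": [0,0,-0.4],"angular": [0,0,0]},{"gripper": 5,"offset": [0,0,-0.4],"angular": [0,0,0]},{"gripper": 5,"offset": [0,0,-0.3],"angular": [0,0,0]},{"gripper": 5,"offset": [0,0,-0.3],"angular": [0,0,0]},{"gripper": 5,"offset": [0,0,-0.3],"angular": [0,0,0]},{"gripper": 5,"offset": [0,0,-0.3],"angular": [0,0,0]},{"gripper": 5,"offset": [0,0,-0.3],"angular": [0,0,0]},{"gripper": 5,"offset": [0,0,-0.2],"angular": [0,0,0]},{"gripper": 5,"offset": [0,0,0],"angular": [0,0,0]}])

```text
clock: 11.55
position: [581.1, 51.8, 57.7]
orientation: [-0.0, -0.047, 0.999, 0.0]
ft_force: [-0.3, -0.3, -1.3]
finger_gap: 0.144
gripper_force: 30.0
```

```bash
python3 - <<'E'
from h import *
s=read_state();print(s['clock'],s['position'],s['ft_force'])
a=snap('scene','s2')
u=np.array([.9956,.0939,0]);t=s['position']+102*u+[0,0,10.8-25];print(proj('s2',t))
cv2.imwrite('pics/v2.png',cv2.resize(a[180:260,265:365],(800,640),interpolation=cv2.INTER_CUBIC)[:600])
E
```

```text
11.55 [581.1239146   51.80242535  57.71662788] [-0.25767115 -0.30417205 -1.33250881]
[320.4 227.7]
```

View pics/v2.png

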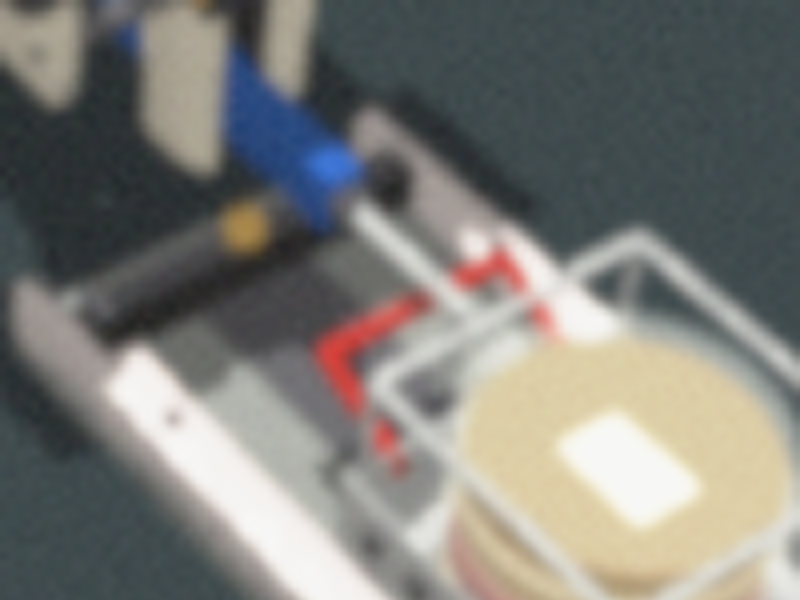

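The rod crosses above the red bail between its arms and the leg is behind it. The force reading is quiet. I'll take up the slack gently.

Request:
send_rows(plan=[{"gripper": 5,"offset": [-0.05,-0.0047,0],"angular": [0,0,0]},{"gripper": 5,"offset": [-0.05,-0.0047,0],"angular": [0,0,0]},{"gripper": 5,"offset": [-0.05,-0.0047,0],"angular": [0,0,0]},{"gripper": 5,"offset": [-0.05,-0.0047,0],"angular": [0,0,0]},{"gripper": 5,"offset": [-0.03,-0.0028,0],"angular": [0,0,0]},{"gripper": 5,"offset": [-0.03,-0.0028,0],"angular": [0,0,0]},{"gripper": 5,"offset": [-0.03,-0.0028,0],"angular": [0,0,0]},{"gripper": 5,"offset": [-0.03,-0.0028,0],"angular": [0,0,0]},{"gripper": 5,"offset": [-0.03,-0.0028,0],"angular": [0,0,0]},{"gripper": 5,"offset": [-0.03,-0.0028,0],"angular": [0,0,0]}])

```text
clock: 12.85
position: [569.9, 50.7, 58.1]
orientation: [-0.0, -0.047, 0.999, -0.0]
ft_force: [0.0, 0.9, -0.4]
finger_gap: 0.146
gripper_force: 30.0
```

Request:
send_rows(plan=[{"gripper": 5,"offset": [-0.03,-0.0028,0],"angular": [0,0,0]},{"gripper": 5,"offset": [-0.03,-0.0028,0],"angular": [0,0,0]},{"gripper": 5,"offset": [-0.03,-0.0028,0],"angular": [0,0,0]},{"gripper": 5,"offset": [-0.04,-0.0038,0],"angular": [0,0,0]},{"gripper": 5,"offset": [-0.05,-0.0047,0],"angular": [0,0,0]},{"gripper": 5,"offset": [-0.06,-0.0057,0],"angular": [0,0,0]},{"gripper": 5,"offset": [-0.06,-0.0057,0],"angular": [0,0,0]},{"gripper": 5,"offset": [-0.06,-0.0057,0],"angular": [0,0,0]},{"gripper": 5,"offset": [-0.06,-0.0057,0],"angular": [0,0,0]},{"gripper": 5,"offset": [-0.06,-0.0057,0],"angular": [0,0,0]}])

```text
clock: 14.1
position: [555.4, 49.3, 58.2]
orientation: [0.0, -0.047, 0.999, -0.0]
ft_force: [3.3, -0.5, -2.2]
finger_gap: 0.15
gripper_force: 30.0
```

Pull is 3.3 N, so the bail is engaged and sliding. I keep drawing at the same pace.

Request:
send_rows(plan=[{"gripper": 5,"offset": [-0.066,-0.0062,0],"angular": [0,0,0]},{"gripper": 5,"offset": [-0.066,-0.0062,0],"angular": [0,0,0]},{"gripper": 5,"offset": [-0.066,-0.0062,0],"angular": [0,0,0]},{"gripper": 5,"offset": [-0.066,-0.0062,0],"angular": [0,0,0]},{"gripper": 5,"offset": [-0.066,-0.0062,0],"angular": [0,0,0]},{"gripper": 5,"offset": [-0.066,-0.0062,0],"angular": [0,0,0]},{"gripper": 5,"offset": [-0.066,-0.0062,0],"angular": [0,0,0]},{"gripper": 5,"offset": [-0.066,-0.0062,0],"angular": [0,0,0]},{"gripper": 5,"offset": [-0.066,-0.0062,0],"angular": [0,0,0]},{"gripper": 5,"offset": [-0.066,-0.0062,0],"angular": [0,0,0]}])

```text
clock: 15.35
position: [535.6, 47.5, 58.1]
orientation: [-0.0, -0.047, 0.999, -0.0]
ft_force: [4.0, 0.7, -0.9]
finger_gap: 0.149
gripper_force: 30.0
```

Request:
send_rows(plan=[{"gripper": 5,"offset": [-0.066,-0.0062,0],"angular": [0,0,0]},{"gripper": 5,"offset": [-0.066,-0.0062,0],"angular": [0,0,0]},{"gripper": 5,"offset": [-0.066,-0.0062,0],"angular": [0,0,0]},{"gripper": 5,"offset": [-0.066,-0.0062,0],"angular": [0,0,0]},{"gripper": 5,"offset": [-0.066,-0.0062,0],"angular": [0,0,0]},{"gripper": 5,"offset": [-0.066,-0.0062,0],"angular": [0,0,0]},{"gripper": 5,"offset": [-0.066,-0.0062,0],"angular": [0,0,0]},{"gripper": 5,"offset": [-0.066,-0.0062,0],"angular": [0,0,0]},{"gripper": 5,"offset": [-0.066,-0.0062,0],"angular": [0,0,0]},{"gripper": 5,"offset": [-0.066,-0.0062,0],"angular": [0,0,0]}])

```text
clock: 16.6
position: [515.8, 45.6, 58.1]
orientation: [0.0, -0.047, 0.999, -0.0]
ft_force: [3.5, 0.6, -1.6]
finger_gap: 0.149
gripper_force: 30.0
```

Request:
send_rows(plan=[{"gripper": 5,"offset": [-0.05,-0.0047,0],"angular": [0,0,0]},{"gripper": 5,"offset": [-0.05,-0.0047,0],"angular": [0,0,0]},{"gripper": 5,"offset": [-0.05,-0.0047,0],"angular": [0,0,0]},{"gripper": 5,"offset": [-0.05,-0.0047,0],"angular": [0,0,0]},{"gripper": 5,"offset": [-0.05,-0.0047,0],"angular": [0,0,0]},{"gripper": 5,"offset": [-0.05,-0.0047,0],"angular": [0,0,0]},{"gripper": 5,"offset": [-0.05,-0.0047,0],"angular": [0,0,0]},{"gripper": 5,"offset": [-0.05,-0.0047,0],"angular": [0,0,0]},{"gripper": 5,"offset": [-0.05,-0.0047,0],"angular": [0,0,0]},{"gripper": 5,"offset": [-0.05,-0.0047,0],"angular": [0,0,0]}])

```text
clock: 17.85
position: [500.8, 44.2, 58.1]
orientation: [0.0, -0.047, 0.999, -0.0]
ft_force: [3.3, -0.6, -1.7]
finger_gap: 0.147
gripper_force: 30.0
```

Request:
send_rows(plan=[{"gripper": 5,"offset": [-0.035,-0.0033,0],"angular": [0,0,0]},{"gripper": 5,"offset": [-0.035,-0.0033,0],"angular": [0,0,0]},{"gripper": 5,"offset": [-0.035,-0.0033,0],"angular": [0,0,0]},{"gripper": 5,"offset": [-0.035,-0.0033,0],"angular": [0,0,0]},{"gripper": 5,"offset": [-0.035,-0.0033,0],"angular": [0,0,0]},{"gripper": 5,"offset": [-0.035,-0.0033,0],"angular": [0,0,0]},{"gripper": 5,"offset": [-0.035,-0.0033,0],"angular": [0,0,0]},{"gripper": 5,"offset": [-0.035,-0.0033,0],"angular": [0,0,0]},{"gripper": 5,"offset": [-0.035,-0.0033,0],"angular": [0,0,0]},{"gripper": 5,"offset": [-0.035,-0.0033,0],"angular": [0,0,0]}])

```text
clock: 19.1
position: [490.8, 43.2, 58.2]
orientation: [0.0, -0.047, 0.999, -0.0]
ft_force: [7.2, 0.6, -4.4]
finger_gap: 0.148
gripper_force: 30.0
```

Request:
send_rows(plan=[{"gripper": 5,"offset": [-0.015,-0.0014,0],"angular": [0,0,0]},{"gripper": 5,"offset": [-0.015,-0.0014,0],"angular": [0,0,0]},{"gripper": 5,"offset": [-0.015,-0.0014,0],"angular": [0,0,0]},{"gripper": 5,"offset": [-0.015,-0.0014,0],"angular": [0,0,0]},{"gripper": 5,"offset": [-0.015,-0.0014,0],"angular": [0,0,0]},{"gripper": 5,"offset": [-0.015,-0.0014,0],"angular": [0,0,0]},{"gripper": 5,"offset": [-0.015,-0.0014,0],"angular": [0,0,0]},{"gripper": 5,"offset": [-0.015,-0.0014,0],"angular": [0,0,0]},{"gripper": 5,"offset": [-0.015,-0.0014,0],"angular": [0,0,0]},{"gripper": 5,"offset": [-0.015,-0.0014,0],"angular": [0,0,0]}])

```text
clock: 20.35
position: [486.6, 42.8, 58.3]
orientation: [0.001, -0.047, 0.999, -0.0]
ft_force: [8.0, 0.5, -4.5]
finger_gap: 0.148
gripper_force: 30.0
```

Request:
send_rows(plan=[{"gripper": 5,"offset": [-0.012,-0.0011,0],"angular": [0,0,0]},{"gripper": 5,"offset": [-0.012,-0.0011,0],"angular": [0,0,0]},{"gripper": 5,"offset": [-0.012,-0.0011,0],"angular": [0,0,0]},{"gripper": 5,"offset": [-0.012,-0.0011,0],"angular": [0,0,0]},{"gripper": 5,"offset": [-0.012,-0.0011,0],"angular": [0,0,0]},{"gripper": 5,"offset": [-0.012,-0.0011,0],"angular": [0,0,0]},{"gripper": 5,"offset": [-0.012,-0.0011,0],"angular": [0,0,0]},{"gripper": 5,"offset": [-0.012,-0.0011,0],"angular": [0,0,0]},{"gripper": 5,"offset": [-0.012,-0.0011,0],"angular": [0,0,0]},{"gripper": 5,"offset": [-0.012,-0.0011,0],"angular": [0,0,0]}])

```text
clock: 21.6
position: [484.1, 42.5, 58.9]
orientation: [0.002, -0.046, 0.999, -0.0]
ft_force: [9.9, 1.0, -1.3]
finger_gap: 0.15
gripper_force: 30.0
```

```bash
python3 - <<'E'
from h import *
F=[];P=[]
for i in range(6):
    s=read_state();F.append(s['ft_force']);P.append(s['position']);read_camera('side')
print(np.mean(F,0),np.std(F,0),np.mean(P,0),s['ft_torque'],s['orientation'])
E
```

```text
[ 9.11058514  0.87413017 -1.10605321] [0.4371833  0.21778151 0.35540613] [484.0736856   42.50365256  58.84414306] [ 0.16640535 -1.69340903 -0.00947334] [ 2.10591353e-03 -4.65039744e-02  9.98915882e-01 -8.06415183e-05]
```

Request:
send_rows(plan=[{"gripper": 5,"offset": [-0.012,-0.0011,0],"angular": [0,0,0]},{"gripper": 5,"offset": [-0.012,-0.0011,0],"angular": [0,0,0]},{"gripper": 5,"offset": [0,0,0],"angular": [0,0,0]},{"gripper": 5,"offset": [0,0,0],"angular": [0,0,0]},{"gripper": 5,"offset": [0,0,0],"angular": [0,0,0]},{"gripper": 5,"offset": [0,0,0],"angular": [0,0,0]},{"gripper": 5,"offset": [0,0,0],"angular": [0,0,0]},{"gripper": 5,"offset": [0,0,0],"angular": [0,0,0]},{"gripper": 5,"offset": [0,0,0],"angular": [0,0,0]},{"gripper": 5,"offset": [0,0,0],"angular": [0,0,0]}])

```text
clock: 23.15
position: [483.4, 42.4, 58.8]
orientation: [0.002, -0.046, 0.999, -0.0]
ft_force: [9.4, 1.6, -0.5]
finger_gap: 0.151
gripper_force: 30.0
```

Request:
send_rows(plan=[{"gripper": 5,"offset": [-0.012,-0.0011,0],"angular": [0,0,0]},{"gripper": 5,"offset": [-0.012,-0.0011,0],"angular": [0,0,0]},{"gripper": 5,"offset": [-0.012,-0.0011,0],"angular": [0,0,0]},{"gripper": 5,"offset": [-0.012,-0.0011,0],"angular": [0,0,0]},{"gripper": 5,"offset": [-0.012,-0.0011,0],"angular": [0,0,0]},{"gripper": 5,"offset": [0,0,0],"angular": [0,0,0]},{"gripper": 5,"offset": [0,0,0],"angular": [0,0,0]},{"gripper": 5,"offset": [0,0,0],"angular": [0,0,0]},{"gripper": 5,"offset": [0,0,0],"angular": [0,0,0]},{"gripper": 5,"offset": [0,0,0],"angular": [0,0,0]}])

```text
clock: 24.4
position: [481.6, 42.3, 58.9]
orientation: [0.002, -0.047, 0.999, -0.0]
ft_force: [8.5, 0.9, -0.8]
finger_gap: 0.151
gripper_force: 30.0
```

Request:
send_rows(plan=[{"gripper": 5,"offset": [-0.012,-0.0011,0],"angular": [0,0,0]},{"gripper": 5,"offset": [-0.012,-0.0011,0],"angular": [0,0,0]},{"gripper": 5,"offset": [-0.012,-0.0011,0],"angular": [0,0,0]},{"gripper": 5,"offset": [-0.012,-0.0011,0],"angular": [0,0,0]},{"gripper": 5,"offset": [-0.012,-0.0011,0],"angular": [0,0,0]},{"gripper": 5,"offset": [-0.012,-0.0011,0],"angular": [0,0,0]},{"gripper": 5,"offset": [0,0,0],"angular": [0,0,0]},{"gripper": 5,"offset": [0,0,0],"angular": [0,0,0]},{"gripper": 5,"offset": [0,0,0],"angular": [0,0,0]},{"gripper": 5,"offset": [0,0,0],"angular": [0,0,0]}])

```text
clock: 25.65
position: [479.4, 42.0, 58.8]
orientation: [0.002, -0.046, 0.999, -0.0]
ft_force: [9.4, 0.6, -0.8]
finger_gap: 0.148
gripper_force: 30.0
```

Request:
send_rows(plan=[{"gripper": 5,"offset": [-0.012,-0.0011,0],"angular": [0,0,0]},{"gripper": 5,"offset": [-0.012,-0.0011,0],"angular": [0,0,0]},{"gripper": 5,"offset": [-0.012,-0.0011,0],"angular": [0,0,0]},{"gripper": 5,"offset": [-0.012,-0.0011,0],"angular": [0,0,0]},{"gripper": 5,"offset": [-0.012,-0.0011,0],"angular": [0,0,0]},{"gripper": 5,"offset": [-0.012,-0.0011,0],"angular": [0,0,0]},{"gripper": 5,"offset": [0,0,0],"angular": [0,0,0]},{"gripper": 5,"offset": [0,0,0],"angular": [0,0,0]},{"gripper": 5,"offset": [0,0,0],"angular": [0,0,0]},{"gripper": 5,"offset": [0,0,0],"angular": [0,0,0]}])

```text
clock: 26.9
position: [477.3, 41.9, 58.8]
orientation: [0.002, -0.046, 0.999, -0.0]
ft_force: [9.6, 0.9, -0.8]
finger_gap: 0.15
gripper_force: 30.0
```

```bash
python3 - <<'E'
from h import *
s=read_state();print(s['clock'],s['position'],s['ft_force'],s['orientation'])
a=snap('scene','s3');b=snap('side','d3')
def pan(im,x,y,w,h,s): return cv2.resize(im[y:y+h,x:x+w],(w*s,h*s),interpolation=cv2.INTER_CUBIC)
cv2.imwrite('pics/v3.png',np.hstack([pan(a,240,165,100,120,4),pan(b,155,130,100,120,4)]))
E
```

```text
26.9 [477.27636461  41.87931177  58.84495311] [ 9.57647827  0.9158944  -0.81321041] [ 2.14839620e-03 -4.64790736e-02  9.98916950e-01 -8.16130370e-05]
```

View pics/v3.png

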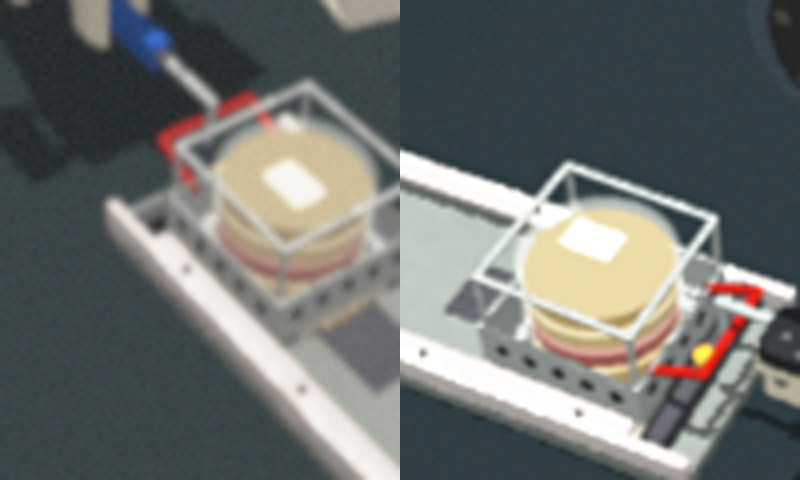

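The carrier is nearly at the stop bar (side crop, about (680,400)), and a brass strip is showing at its rear edge (scene crop, about (345,317)). I continue in small steps.

Request:
send_rows(plan=[{"gripper": 5,"offset": [-0.012,-0.0011,0],"angular": [0,0,0]},{"gripper": 5,"offset": [-0.012,-0.0011,0],"angular": [0,0,0]},{"gripper": 5,"offset": [-0.012,-0.0011,0],"angular": [0,0,0]},{"gripper": 5,"offset": [-0.012,-0.0011,0],"angular": [0,0,0]},{"gripper": 5,"offset": [-0.012,-0.0011,0],"angular": [0,0,0]},{"gripper": 5,"offset": [0,0,0],"angular": [0,0,0]},{"gripper": 5,"offset": [0,0,0],"angular": [0,0,0]},{"gripper": 5,"offset": [0,0,0],"angular": [0,0,0]},{"gripper": 5,"offset": [0,0,0],"angular": [0,0,0]},{"gripper": 5,"offset": [0,0,0],"angular": [0,0,0]}])

```text
clock: 28.25
position: [475.5, 41.7, 58.8]
orientation: [0.002, -0.047, 0.999, -0.0]
ft_force: [9.4, 0.6, -1.0]
finger_gap: 0.148
gripper_force: 30.0
```

Request:
send_rows(plan=[{"gripper": 5,"offset": [-0.012,-0.0011,0],"angular": [0,0,0]},{"gripper": 5,"offset": [-0.012,-0.0011,0],"angular": [0,0,0]},{"gripper": 5,"offset": [-0.012,-0.0011,0],"angular": [0,0,0]},{"gripper": 5,"offset": [-0.012,-0.0011,0],"angular": [0,0,0]},{"gripper": 5,"offset": [-0.012,-0.0011,0],"angular": [0,0,0]},{"gripper": 5,"offset": [0,0,0],"angular": [0,0,0]},{"gripper": 5,"offset": [0,0,0],"angular": [0,0,0]},{"gripper": 5,"offset": [0,0,0],"angular": [0,0,0]},{"gripper": 5,"offset": [0,0,0],"angular": [0,0,0]},{"gripper": 5,"offset": [0,0,0],"angular": [0,0,0]}])

```text
clock: 29.5
position: [473.6, 41.6, 58.8]
orientation: [0.002, -0.047, 0.999, -0.0]
ft_force: [9.0, 1.1, -1.1]
finger_gap: 0.15
gripper_force: 30.0
```

```bash
python3 - <<'E'
from h import *
a=snap('scene','s4');b=snap('side','d4')
S=lambda x,y,s,ox,oy:(ox+(x+.5)/s-.5,oy+(y+.5)/s-.5)
A=tri(('s3',*S(165,140,4,240,165)),('d3',*S(360,291,4,155,130)));B=tri(('s3',*S(258,96,4,240,165)),('d3',*S(308,375,4,155,130)))
u=np.array([.9956,.0939,0])
m=(A[0]+B[0])/2;print(A,B,m,'rail x',(m-[608.9,54.4,0])@u,'tcp->bar',(m-[477.3,41.9,58.8])@u)
# bail colour centroid shift s3->s4
for p,q in (('s3','s4'),('d3','d4')):
    C=[]
    for f in (p,q):
        im=cv2.imread(f'pics/{f}.png').astype(int);k=(im[...,2]>120)&(im[...,1]<90)&(im[...,0]<90)
        k[:150]=0;k[260:]=0;k[:,:160]=0;k[:,330:]=0
        C.append(np.argwhere(k).mean(0)[::-1].round(2))
    print(p,C, 'exp for 3.7mm', proj(p,m),proj(p,m-3.7*u))
def pan(im,x,y,w,h,s): return cv2.resize(im[y:y+h,x:x+w],(w*s,h*s),interpolation=cv2.INTER_CUBIC)
cv2.imwrite('pics/v4.png',np.hstack([pan(a,265,190,80,100,5),pan(b,205,160,80,100,5)]))
E
```

```text
(array([579. ,  20.1,  61.2]), array([0.5, 0.5])) (array([572.4,  85.8,  62.5]), array([2.9, 2.9])) [575.7   52.95  61.85] rail x -33.190074999999936 tcp->bar 99.00463500000004
s3 [array([289.36, 196.18]), array([288.28, 195.7 ])] exp for 3.7mm [292.  193.9] [291. 193.]
d3 [array([230.8 , 214.43]), array([232.58, 214.83])] exp for 3.7mm [237.5 212.9] [239.1 213.4]
```

View pics/v4.png

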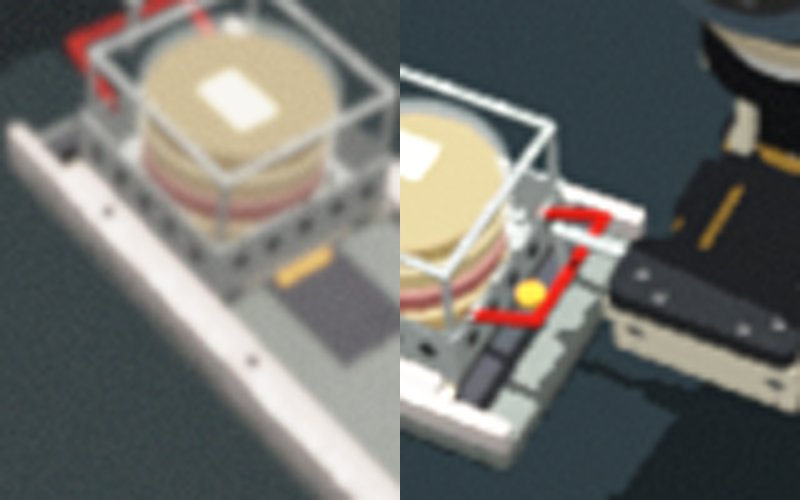

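The bail moved the full 3.7 mm with the tool, so the hook isn't slipping. The catch tongue is emerging at (305,268) but not clear yet.

Request:
send_rows(plan=[{"gripper": 5,"offset": [-0.012,-0.0011,0],"angular": [0,0,0]},{"gripper": 5,"offset": [-0.012,-0.0011,0],"angular": [0,0,0]},{"gripper": 5,"offset": [-0.012,-0.0011,0],"angular": [0,0,0]},{"gripper": 5,"offset": [-0.012,-0.0011,0],"angular": [0,0,0]},{"gripper": 5,"offset": [-0.012,-0.0011,0],"angular": [0,0,0]},{"gripper": 5,"offset": [0,0,0],"angular": [0,0,0]},{"gripper": 5,"offset": [0,0,0],"angular": [0,0,0]},{"gripper": 5,"offset": [0,0,0],"angular": [0,0,0]},{"gripper": 5,"offset": [0,0,0],"angular": [0,0,0]},{"gripper": 5,"offset": [0,0,0],"angular": [0,0,0]}])

```text
clock: 30.85
position: [471.8, 41.3, 58.8]
orientation: [0.002, -0.046, 0.999, -0.0]
ft_force: [8.5, -0.9, -0.9]
finger_gap: 0.148
gripper_force: 30.0
```

Request:
send_rows(plan=[{"gripper": 5,"offset": [-0.012,-0.0011,0],"angular": [0,0,0]},{"gripper": 5,"offset": [-0.012,-0.0011,0],"angular": [0,0,0]},{"gripper": 5,"offset": [-0.012,-0.0011,0],"angular": [0,0,0]},{"gripper": 5,"offset": [-0.012,-0.0011,0],"angular": [0,0,0]},{"gripper": 5,"offset": [-0.012,-0.0011,0],"angular": [0,0,0]},{"gripper": 5,"offset": [0,0,0],"angular": [0,0,0]},{"gripper": 5,"offset": [0,0,0],"angular": [0,0,0]},{"gripper": 5,"offset": [0,0,0],"angular": [0,0,0]}])

```text
$.plan: bad value
```

Request:
send_rows(plan=[{"gripper": 5,"offset": [-0.012,-0.0011,0],"angular": [0,0,0]},{"gripper": 5,"offset": [-0.012,-0.0011,0],"angular": [0,0,0]},{"gripper": 5,"offset": [-0.012,-0.0011,0],"angular": [0,0,0]},{"gripper": 5,"offset": [-0.012,-0.0011,0],"angular": [0,0,0]},{"gripper": 5,"offset": [-0.012,-0.0011,0],"angular": [0,0,0]},{"gripper": 5,"offset": [0,0,0],"angular": [0,0,0]},{"gripper": 5,"offset": [0,0,0],"angular": [0,0,0]},{"gripper": 5,"offset": [0,0,0],"angular": [0,0,0]},{"gripper": 5,"offset": [0,0,0],"angular": [0,0,0]},{"gripper": 5,"offset": [0,0,0],"angular": [0,0,0]}])

```text
clock: 32.1
position: [471.5, 41.2, 59.2]
orientation: [0.004, -0.046, 0.999, -0.0]
ft_force: [16.2, 0.4, -3.9]
finger_gap: 0.149
gripper_force: 30.0
```

The pull climbed to 16 N while the tool advanced only 0.3 mm, so the carrier is against the stop. I have used all my picture views, so I'll check the catch with code.

```bash
python3 - <<'E'
from h import *
F=[]
for i in range(4): F.append(read_state()['ft_force']); read_camera('side')
print(np.mean(F,0))
snap('scene','s5');snap('side','d5')
u=np.array([.9956,.0939,0])
for f in ('s3','s4','s5'):
    im=cv2.imread(f'pics/{f}.png');h=cv2.cvtColor(im,cv2.COLOR_BGR2HSV).astype(int)
    sub=h[235:260,310:345];k=(sub[...,0]>12)&(sub[...,0]<30)&(sub[...,1]>100)
    p=np.argwhere(k);c=p.mean(0)[::-1]+[310,235];print(f,len(p),c,(p.min(0)[::-1]+[310,235]),(p.max(0)[::-1]+[310,235]),sub[...,2][k].mean())
    for z in (15,20,25):
        q=atz(f,*c,z);print('  z',z,'rail x',((q-[608.9,54.4,0])@u).round(1), 'y',((q-[608.9,54.4,0])@[-.0939,.9956,0]).round(1))
E
```

```text
[15.92897385  0.45225183 -3.8378515 ]<stdin>:10: RuntimeWarning: Mean of empty slice.
  ret = um.true_divide(
Traceback (most recent call last):
ValueError: zero-size array to reduction operation minimum which has no identity
```

```bash
python3 - <<'E'
from h import *
u=np.array([.9956,.0939,0])
for f in ('s3','s4','s5'):
    im=cv2.imread(f'pics/{f}.png').astype(int);b=(im[...,2]-im[...,0])[236:252,314:338]
    k=b>35;p=np.argwhere(k);w=b[k]
    print(f,len(p),b.max(),w.sum(), (p*w[:,None]).sum(0)[::-1]/max(w.sum(),1)+[314,236] if len(p) else '')
    print(b[2:14:1,4:22:2])
for z in (12,16,20,24): print(z,proj('s5',[608.9+.9956*91.5,54.4+.0939*91.5,z]))
E
```

```text
s3 9 45 348 [321.66954023 240.84195402]
[[ 2  2  2  0  1  3  6  8 11]
 [ 1  2  2  1  4  7 15 12  7]
 [ 0  1  3  3  7 17 23 11  4]
 [ 4  2  2  3 15 34 27  7  1]
 [ 4  2  5 13 27 41 19  0 -2]
 [ 1  5 12 24 38 30  6 -2 -2]
 [ 4 12 23 35 32 10 -1 -2 -2]
 [ 6 22 34 33 16  0 -3 -3 -2]
 [11 26 33 13  2 -2 -3 -5 -4]
 [11 13 17  0  0 -2 -1 -3 -4]
 [ 9  4  1 -2 -1 -1 -2 -3 -1]
 [ 5  1  0 -4 -1 -5 -3 -1 -2]]
s4 55 114 4352 [325.29549632 242.84719669]
[[  0   1   2   1   7  15  29  11   5]
 [  1   2   2   4  16  40  58   6   3]
 [  2   3   7  11  41  80  92  10   1]
 [  2   6  13  36  79 108  95   9   1]
 [  5  13  32  76 107 110  64   3  -3]
 [ 10  30  69 109 110  77  23  -3  -1]
 [ 11  53 102 111  78  30   0  -2  -2]
 [ 13  67 114  84  30   4  -3  -3  -3]
 [ 10  56  95  37   5  -2  -3  -5  -2]
 [  5  26  44   7   1  -2  -1  -3  -3]
 [  0   3   5  -1  -1  -1  -4  -5  -2]
 [  3   0  -1  -1  -3  -4  -2  -4  -3]]
s5 87 129 8155 [325.95340282 242.85935009]
[[  1   4   2   6  15  43  67  16   3]
 [  3   1   3  14  40  83 102  30   3]
 [  4   5  12  35  81 112 121  50   3]
 [  2  11  32  71 111 125 124  67   4]
 [  7  22  63 102 126 126 123  58   1]
 [ 14  49  97 121 127 125  99  33  -1]
 [ 15  72 119 127 125 105  52   7  -2]
 [ 11  73 128 127 112  60  11  -3  -1]
 [  3  52 121 115  75  21   0  -5  -4]
 [  2  22  96  73  27   2  -4  -4  -6]
 [  2   6  44  24   3   0  -1  -3  -5]
 [  5   2   8   1  -2  -2  -3  -7   0]]
12 [324.2 242.1]
16 [324.3 240.9]
20 [324.5 239.7]
24 [324.7 238.5]
```

The force averages 15.9 N, and the brass tongue shows much more: 4352 → 8155 colour weight. Now I relax and move back into the gap.

Request:
send_rows(plan=[{"gripper": 5,"offset": [0.03,0.0028,0],"angular": [0,0,0]},{"gripper": 5,"offset": [0.04,0.0038,0],"angular": [0,0,0]},{"gripper": 5,"offset": [0.045,0.0042,0],"angular": [0,0,0]},{"gripper": 5,"offset": [0.045,0.0042,0],"angular": [0,0,0]},{"gripper": 5,"offset": [0.05,0.0047,0],"angular": [0,0,0]},{"gripper": 5,"offset": [0.05,0.0047,0],"angular": [0,0,0]},{"gripper": 5,"offset": [0.05,0.0047,0],"angular": [0,0,0]},{"gripper": 5,"offset": [0.05,0.0047,0],"angular": [0,0,0]},{"gripper": 5,"offset": [0.05,0.0047,0],"angular": [0,0,0]},{"gripper": 5,"offset": [0,0,0],"angular": [0,0,0]}])

```text
clock: 33.65
position: [480.6, 42.4, 58.1]
orientation: [-0.0, -0.047, 0.999, -0.0]
ft_force: [0.6, -0.0, -1.0]
finger_gap: 0.149
gripper_force: 30.0
```

```bash
python3 - <<'E'
from h import *
s=read_state();print(s['clock'],s['position'],s['ft_force'],s['ft_torque'],s['orientation'])
snap('scene','s6');snap('side','d6')
for f in ('s5','s6'):
    im=cv2.imread(f'pics/{f}.png').astype(int);b=(im[...,2]-im[...,0])[236:252,314:338];w=b[b>35];p=np.argwhere(b>35)
    print(f,len(p),w.sum(),(p*w[:,None]).sum(0)[::-1]/w.sum()+[314,236])
for f in ('d4','d5','d6'):
    im=cv2.imread(f'pics/{f}.png').astype(int);k=(im[...,2]>120)&(im[...,1]<90)&(im[...,0]<90)
    k[:150]=0;k[260:]=0;k[:,:160]=0;k[:,330:]=0
    print(f,np.argwhere(k).mean(0)[::-1].round(2))
def pan(im,x,y,w,h,s): return cv2.resize(im[y:y+h,x:x+w],(w*s,h*s),interpolation=cv2.INTER_CUBIC)
# hook rod: bend position in scene (bright thin) predicted
u=np.array([.9956,.0939,0]);p=s['position']
print(proj('s6',p+102*u+[0,0,10.8+10]),proj('s6',p+60*u+[0,0,20.8]),proj('d6',p+60*u+[0,0,20.8]))
E
```

```text
33.65 [480.63943411  42.37897971  58.10919392] [ 0.57186028 -0.03666241 -0.98281521] [ 0.03455949 -0.01045253  0.01385631] [-1.09305556e-05 -4.65302898e-02  9.98916879e-01 -7.81561548e-06]
s5 87 8155 [325.95340282 242.85935009]
s6 87 8141 [325.9540597  242.86610981]
d4 [232.58 214.83]
d5 [232.77 215.38]
d6 [232.8  215.05]
[293.4 190.3] [282.7 180.4] [252.8 212.7]
```

The force has dropped to zero, the carrier stayed put and the leg is mid-gap. I lift straight up.

Request:
send_rows(plan=[{"gripper": 5,"offset": [0,0,0.15],"angular": [0,0,0]},{"gripper": 5,"offset": [0,0,0.3],"angular": [0,0,0]},{"gripper": 5,"offset": [0,0,0.4],"angular": [0,0,0]},{"gripper": 5,"offset": [0,0,0.5],"angular": [0,0,0]},{"gripper": 5,"offset": [0,0,0.7],"angular": [0,0,0]},{"gripper": 5,"offset": [0,0,0.8],"angular": [0,0,0]},{"gripper": 5,"offset": [0,0,0.8],"angular": [0,0,0]},{"gripper": 5,"offset": [0,0,0.6],"angular": [0,0,0]},{"gripper": 5,"offset": [0,0,0.3],"angular": [0,0,0]},{"gripper": 5,"offset": [0,0,0],"angular": [0,0,0]}])

```text
clock: 35.0
position: [480.7, 42.4, 195.2]
orientation: [0.001, -0.047, 0.999, -0.0]
ft_force: [-0.1, -0.5, -0.9]
finger_gap: 0.15
gripper_force: 30.0
```

```bash
python3 - <<'E'
from h import *
s=read_state();print(s['clock'],s['position'],s['ft_force'],s['orientation'])
snap('scene','s7');snap('wrist','w7');snap('side','d7')
for f in ('s6','s7'):
    im=cv2.imread(f'pics/{f}.png').astype(int);b=(im[...,2]-im[...,0])[236:252,314:338];print(f,b[b>35].sum())
im=cv2.imread('pics/d7.png').astype(int);k=(im[...,2]>120)&(im[...,1]<90)&(im[...,0]<90)
k[:150]=0;k[260:]=0;k[:,:160]=0;k[:,330:]=0;print('d7',np.argwhere(k).mean(0)[::-1].round(2))
u=np.array([.9956,.0939,0]);p=s['position'];Z=10.8
v=np.array([-.0939,.9956,0])
# compare hook outline with prediction in wrist & scene: blue mask extents, at pitch 0
for f in ('s1','s7','w7'):
    im=cv2.imread(f'pics/{f}.png').astype(int);k=((im[...,0]-im[...,2]>50)&(im[...,0]>90)).astype(np.uint8)
    n,L,st,c=cv2.connectedComponentsWithStats(k);
    print(f,[(st[i].tolist(),c[i].round(1).tolist()) for i in range(1,n) if 15<st[i][4]<6000])
for f in ('s7','w7'):
    for nm,x,z in (('front top',55,20),('front bot',55,0),('rod end',105,13),('tip',102,-25),('rear top',-55,20)):
        print(f,nm,proj(f,p+x*u+[0,0,Z+z]))
E
```

```text
35.0 [480.71230637  42.35419006 195.19240748] [-0.06887183 -0.48629347 -0.92799046] [ 5.42168765e-04 -4.65246268e-02  9.98916995e-01 -3.77522573e-05]
s6 8141
s7 8224
d7 [233.39 214.44]
s1 [([348, 50, 164, 93, 416], [435.5, 99.3]), ([279, 151, 4, 7, 20], [280.8, 153.6]), ([139, 156, 40, 41, 384], [154.1, 176.9]), ([481, 157, 31, 59, 1077], [500.4, 188.0]), ([295, 158, 19, 22, 200], [303.2, 168.9]), ([203, 190, 33, 18, 260], [219.1, 198.6]), ([493, 369, 19, 15, 158], [504.6, 378.3])]
s7 [([333, 42, 179, 101, 436], [429.0, 95.7]), ([253, 106, 5, 11, 32], [255.0, 110.5]), ([269, 116, 17, 20, 171], [275.9, 125.8]), ([139, 156, 40, 41, 376], [154.1, 176.8]), ([481, 157, 31, 58, 1062], [500.4, 187.9]), ([203, 190, 33, 18, 254], [218.9, 198.6]), ([493, 369, 19, 15, 157], [504.6, 378.3])]
w7 [([0, 0, 36, 34, 797], [12.6, 13.2]), ([115, 133, 74, 18, 1059], [151.8, 141.8]), ([240, 152, 30, 128, 3582], [254.6, 214.2]), ([243, 310, 24, 34, 796], [254.2, 326.4])]
s7 front top [283.5 127.4]
s7 front bot [283.2 135.2]
s7 rod end [297.7 141.3]
s7 tip [295.8 155.2]
s7 rear top [255.4 105.8]
w7 front top [252.7 347.9]
w7 front bot [252.8 323.2]
w7 rod end [252.9 402.7]
w7 tip [253.1 351.5]
w7 rear top [252.1 157.3]
```

Unhooked; the carrier stayed and the catch is unchanged. The hook still sits as gripped, within 3 mm. I return to the rest.

Request:
send_rows(plan=[{"gripper": 5,"offset": [0.01,-0.3,0],"angular": [0,0,-0.02]},{"gripper": 5,"offset": [0.01,-0.6,0],"angular": [0,0,-0.03]},{"gripper": 5,"offset": [0.01,-0.9,0],"angular": [0,0,-0.03]},{"gripper": 5,"offset": [0.01,-0.9,0],"angular": [0,0,-0.03]},{"gripper": 5,"offset": [0.01,-0.9,0],"angular": [0,0,-0.03]},{"gripper": 5,"offset": [0.01,-0.9,0],"angular": [0,0,-0.03]},{"gripper": 5,"offset": [0.01,-0.9,0],"angular": [0,0,-0.03]},{"gripper": 5,"offset": [0.01,-0.9,0],"angular": [0,0,-0.03]},{"gripper": 5,"offset": [0.01,-0.9,0],"angular": [0,0,-0.02]},{"gripper": 5,"offset": [0.01,-0.9,0],"angular": [0,0,-0.01]}])

```text
clock: 36.4
position: [483.0, -202.7, 194.4]
orientation: [-0.0, -0.023, 1.0, 0.0]
ft_force: [-0.4, 0.4, -1.0]
finger_gap: 0.15
gripper_force: 30.0
```

Request:
send_rows(plan=[{"gripper": 5,"offset": [0.01,-0.727,0],"angular": [0,0,0]},{"gripper": 5,"offset": [0.01,-0.4,0],"angular": [0,0,0]},{"gripper": 5,"offset": [0,0,0],"angular": [0,0,0]},{"gripper": 5,"offset": [0,0,-0.4],"angular": [0,0,0]},{"gripper": 5,"offset": [0,0,-0.7],"angular": [0,0,0]},{"gripper": 5,"offset": [0,0,-0.8],"angular": [0,0,0]},{"gripper": 5,"offset": [0,0,-0.8],"angular": [0,0,0]},{"gripper": 5,"offset": [0,0,-0.6],"angular": [0,0,0]},{"gripper": 5,"offset": [0,0,-0.4],"angular": [0,0,0]},{"gripper": 5,"offset": [0,0,0],"angular": [0,0,0]}])

```text
clock: 37.65
position: [483.8, -233.8, 82.8]
orientation: [-0.001, -0.024, 1.0, 0.0]
ft_force: [-0.4, 0.3, -1.3]
finger_gap: 0.146
gripper_force: 30.0
```

```bash
python3 - <<'E'
from h import *
s=read_state();print(s['clock'],s['position'],s['ft_force'],s['orientation'])
snap('scene','s8');snap('wrist','w8');snap('side','d8')
im=cv2.imread('pics/w8.png').astype(int);k=((im[...,0]-im[...,2]>50)&(im[...,0]>90)).astype(np.uint8)
n,L,st,c=cv2.connectedComponentsWithStats(k);print([(st[i].tolist(),c[i].round(1).tolist()) for i in range(1,n) if st[i][4]>200])
th=2*.024;u=np.array([np.cos(th),np.sin(th),0]);p=s['position']
for f in ('s8','d8'):
    im=cv2.imread(f'pics/{f}.png')
    for nm,x,z in (('rod end',105,10),('tip',102,-25),('front',55,20)):
        print(f,nm,proj(f,p+x*u+[0,0,10.8+z]))
# bright rod pixels in side view near prediction
g=cv2.cvtColor(cv2.imread('pics/d8.png'),cv2.COLOR_BGR2GRAY);q=proj('d8',p+105*u+[0,0,20.8]).astype(int)
print(q);print(g[q[1]-8:q[1]+22:2,q[0]-8:q[0]+14:2])
E
```

```text
37.65 [ 483.82723418 -233.79821285   82.84166149] [-0.4007973   0.32019907 -1.31861392] [-6.58814956e-04 -2.41300838e-02  9.99708516e-01  4.32958604e-04]
[([229, 0, 46, 30, 818], [248.8, 10.3]), ([240, 152, 30, 128, 3595], [254.6, 214.8]), ([378, 163, 108, 22, 2104], [432.0, 173.1]), ([241, 310, 27, 34, 900], [253.8, 326.4])]
s8 rod end [176.7 228.7]
s8 tip [178.7 239.1]
s8 front [167.  209.9]
d8 rod end [293.7 124.8]
d8 tip [293.9 136.1]
d8 front [312.7 127.4]
[293 124]
[[229 228 229 115  57  58  58  59  58  57  59]
 [227 229 213 103  57  58  57  57  58  60  59]
 [227 207 179  89  56  58  58  59  59  60  60]
 [167 168 206  81 187 117  66  56  58  58  57]
 [189 202 165  81 194 227 240 177 119  66  55]
 [181 146 180  72 140  79 116 174 221 238 178]
 [152 159 148  67 142  73  56  57  64 105 162]
 [158 116 159  60 143  77  59  59  58  58  58]
 [111 198 117  57 142  88  59  58  57  57  59]
 [214 163  55  60 134  80  58  57  59  60  58]
 [153  79  56  57  61  58  59  58  59  60  59]
 [ 62  57  59  61  60  60  60  57  58  59  58]
 [ 57  59  58  58  59  59  58  59  59  60  60]
 [ 58  60  60  59  59  59  59  58  59  60  59]
 [ 58  59  58  60  59  59  58  58  58  59  60]]
```

In the side view the rod end is at about (294,124) and the leg runs straight down to row 135, as predicted, so the hook is level. I lower it into the saddles.

Request:
send_rows(plan=[{"gripper": 5,"offset": [0.012,-0.01,-0.25],"angular": [0,0,0]},{"gripper": 5,"offset": [0,0,-0.25],"angular": [0,0,0]},{"gripper": 5,"offset": [0,0,-0.25],"angular": [0,0,0]},{"gripper": 5,"offset": [0,0,-0.2],"angular": [0,0,0]},{"gripper": 5,"offset": [0,0,-0.2],"angular": [0,0,0]},{"gripper": 5,"offset": [0,0,-0.15],"angular": [0,0,0]},{"gripper": 5,"offset": [0,0,-0.13],"angular": [0,0,0]},{"gripper": 5,"offset": [0,0,-0.1],"angular": [0,0,0]},{"gripper": 5,"offset": [0,0,-0.05],"angular": [0,0,0]},{"gripper": 5,"offset": [0,0,0],"angular": [0,0,0]}])

```text
clock: 39.05
position: [484.5, -234.8, 36.2]
orientation: [0.0, -0.024, 1.0, -0.0]
ft_force: [1.0, 0.3, -1.0]
finger_gap: 0.149
gripper_force: 30.0
```

Request:
send_rows(plan=[{"gripper": 5,"offset": [0,0,-0.02],"angular": [0,0,0]},{"gripper": 5,"offset": [0,0,-0.02],"angular": [0,0,0]},{"gripper": 5,"offset": [0,0,-0.02],"angular": [0,0,0]},{"gripper": 5,"offset": [0,0,0],"angular": [0,0,0]},{"gripper": 5,"offset": [0,0,0],"angular": [0,0,0]},{"gripper": 5,"offset": [0,0,0],"angular": [0,0,0]},{"gripper": 5,"offset": [0,0,0],"angular": [0,0,0]},{"gripper": 5,"offset": [0,0,0],"angular": [0,0,0]},{"gripper": 5,"offset": [0,0,0],"angular": [0,0,0]},{"gripper": 5,"offset": [0,0,0],"angular": [0,0,0]}])

```text
clock: 40.3
position: [484.5, -234.7, 34.5]
orientation: [0.0, -0.024, 1.0, -0.0]
ft_force: [0.1, -0.0, -1.7]
finger_gap: 0.148
gripper_force: 30.0
```

Request:
send_rows(plan=[{"gripper": 5,"offset": [0,0,-0.01],"angular": [0,0,0]},{"gripper": 16,"offset": [0,0,0],"angular": [0,0,0]},{"gripper": 20,"offset": [0,0,0],"angular": [0,0,0]},{"gripper": 30,"offset": [0,0,0],"angular": [0,0,0]},{"gripper": 45,"offset": [0,0,0],"angular": [0,0,0]},{"gripper": 60,"offset": [0,0,0],"angular": [0,0,0]},{"gripper": 60,"offset": [0,0,0],"angular": [0,0,0]},{"gripper": 60,"offset": [0,0,0],"angular": [0,0,0]},{"gripper": 60,"offset": [0,0,0.3],"angular": [0,0,0]},{"gripper": 60,"offset": [0,0,0.5],"angular": [0,0,0]}])

```text
clock: 41.55
position: [484.4, -234.7, 58.8]
orientation: [-0.0, -0.024, 1.0, 0.0]
ft_force: [-0.1, -0.1, 0.0]
finger_gap: 0.647
gripper_force: 0.0
```

Request:
send_rows(plan=[{"gripper": 60,"offset": [0,0,0.8],"angular": [0,0,0]},{"gripper": 60,"offset": [0,0,0.9],"angular": [0,0,0]},{"gripper": 60,"offset": [0,0,0.9],"angular": [0,0,0]},{"gripper": 60,"offset": [0,0,0.9],"angular": [0,0,0]},{"gripper": 60,"offset": [0,0,0.9],"angular": [0,0,0]},{"gripper": 60,"offset": [0,0,0.6],"angular": [0,0,0]},{"gripper": 60,"offset": [0,0,0.36],"angular": [0,0,0]},{"gripper": 60,"offset": [0,0,0],"angular": [0,0,0]},{"gripper": 60,"offset": [0,0,0],"angular": [0,0,0]},{"gripper": 60,"offset": [0,0,0],"angular": [0,0,0]}])

```text
clock: 42.8
position: [484.3, -234.6, 218.3]
orientation: [-0.001, -0.024, 1.0, 0.0]
ft_force: [0.3, 0.1, 1.3]
finger_gap: 0.648
gripper_force: 0.0
```

```bash
python3 - <<'E'
from h import *
s=read_state();print(s['clock'],s['position'],s['ft_force'],s['finger_gap'])
snap('scene','s9');snap('wrist','w9');snap('side','d9')
for f in ('w1','w9'):
    im=cv2.imread(f'pics/{f}.png').astype(int);k=((im[...,0]-im[...,2]>50)&(im[...,0]>90)).astype(np.uint8)
    k[:, :220]=0;k[:,290:]=0
    p=np.argwhere(k);print(f,len(p),p.min(0),p.max(0),p.mean(0))
# hook & bystanders: compare with first pictures
for a,b,R in (('s0','s9',(185,270,140,195)),('d0','d9',(130,200,285,360))):
    A=cv2.imread(f'pics/{a}.png')[R[0]:R[1],R[2]:R[3]].astype(int);B=cv2.imread(f'pics/{b}.png')[R[0]:R[1],R[2]:R[3]].astype(int)
    for n,I in ((a,A),(b,B)):
        k=(I[...,0]-I[...,2]>60);p=np.argwhere(k);print(n,len(p),p.mean(0).round(2),p.min(0),p.max(0))
im=cv2.imread('pics/s9.png').astype(int);b=(im[...,2]-im[...,0])[236:252,314:338];print('catch',b[b>35].sum())
D=np.abs(cv2.imread('pics/d0.png').astype(int)-cv2.imread('pics/d9.png')).max(2)>60
n,L,st,c=cv2.connectedComponentsWithStats(D.astype(np.uint8));print([st[i].tolist() for i in range(1,n) if st[i][4]>25])
E
```

```text
42.8 [ 484.2803728  -234.58294085  218.27356835] [0.34234989 0.14657581 1.27413629] 0.6479632147429278
w1 2529 [  0 239] [225 289] [ 99.94859628 260.51285093]
w9 2567 [  0 239] [225 289] [100.42384106 259.90806389]
s0 342 [20.82 17.04] [0 0] [43 32]
s9 323 [20.86 16.77] [0 0] [44 32]
d0 461 [24.83 44.96] [11 24] [69 68]
d9 429 [24.32 44.73] [11 24] [69 67]
catch 8280
[[327, 0, 54, 61, 1692], [479, 0, 33, 102, 2348], [315, 62, 41, 43, 761], [317, 143, 36, 15, 151], [319, 156, 25, 14, 165], [152, 159, 96, 68, 2183], [306, 164, 46, 16, 230], [317, 186, 14, 18, 71], [142, 192, 9, 10, 48], [143, 203, 27, 13, 111], [155, 202, 12, 7, 34], [454, 276, 39, 31, 267], [377, 280, 135, 104, 7393]]
```

```bash
python3 -c "
from plant import *
print(close_job())"
```

```text
the job is handed in; nothing more can be done
None
```

The job is handed in at about 43 s on the robot's clock: the carrier was drawn home and seated at about 16 N against the stop, and the hook is back in its rest; the catch being up I infer from the stop force and the brass showing behind the carrier.

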